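# Index the probe carriage at the step block

### The job

On the small calibration rail, push the carriage with a fingertip along the rail, away from you, until its sprung pin drops into the notch beside the stepped steel block, without running on past that notch. Then push the clamp lever on top of the carriage fully over to the right. Push gently and grip nothing: the block and the other pieces standing about stay where they are.

Things in the scene. Friction and masses are not known exactly. Their poses are not given: they have to be found in the camera images.
- rail: Fixed base plate 305 x 102 x 6 mm with a steel rail, 24 mm wide, top 22 mm above the table. Origin on the table under the rail's centre line; x runs along the rail away from the robot, y left, z up. Rail from x = -115 to +174 mm, end stops 28 mm high. Plate from y = +24 to -78 mm; three reference pieces stand on its right strip at y = -50 mm, one beside each notch, in any order.
- notch_near (a point): Nearest of three cross notches in the rail's top, 10 mm wide; the point is at mid notch, level with the rail's top (22 mm), at rail x = -25 mm. A dark tick line on the plate marks it. Carriage travel 0.055 puts the pin in it.
- notch_mid (a point): Middle notch, alike, at rail x = +47 mm; carriage travel 0.127.
- notch_far (a point): Far notch, alike, at rail x = +119 mm; carriage travel 0.199.
- carriage (a joint): Travel of the carriage along rail +x, in m, 0 to 0.225; starts at 0 to 0.025, at the robot's end. It is an aluminium saddle 48 mm long, 46 mm wide, z = 12 to 50 mm, captive on the rail, with about 1 N of friction. Its sprung index pin stands at rail x = -80 mm + this value.
- pin_knob (a point): Top of the index pin's black knob (12 mm across), 62 mm over the table, on the pin's axis. About 5 mm before mid notch the pin starts to drop 2.7 mm: the push needed vanishes and the carriage jumps ahead and centres itself in the notch. Pushing it on out of a notch takes about 8 to 12 N; it can be pushed so through one notch toward the next.
- push_face (a point): Middle of the carriage's flat upright rear face (toward the robot), 20 mm behind the pin's axis, 38 mm over the table. The face is 46 mm wide and stands free over the rail from z = 26 to 50 mm. Axes as the rail's.
- lever (a joint): Angle of the clamp lever on the carriage, rad: 0 = open, leaning 0.55 to the left (rail +y); grows as it swings over the top to the right, to a stop at 1.1 = leaning 0.55 to the right. It stays where it is left (friction, about 1.2 N at the ball). Its hinge axis runs along the rail, 56 mm above the table; the lever stands 18 mm ahead of the pin's axis.
- lever_ball (a point): Centre of the 14 mm black ball at the lever's end, 42 mm from the hinge axis, about 92 mm over the table when open; the arm is a 9 mm round bar.
- step_block: Steel block with five steps like a staircase, 80 x 20 mm and 25 mm high, lying on the plate with its long side along the rail; origin at the centre of its underside. Its middle lies beside the wanted notch to within some 3 mm. Must stay where it is.
- cal_sphere: Turned light-coloured gauge with a ball on a foot, 30 mm across and 46 mm high, standing on the plate beside another notch; origin at the centre of its underside. Must stay where it is.
- clamp_knob: Knurled clamp knob standing on its head, threaded stud up, 22 mm across and 36 mm high, on the plate beside another notch; origin at the centre of its underside. Must stay where it is.
- torch: Black pen torch lying on the table at the front left, 105 x 25 mm. Bystander.
- notebook: Closed black pocket notebook lying on the table at the front right, 146 x 97 x 13 mm. Bystander.
- tape_roll: Roll of black tape lying at the left, 62 mm across, 19 mm high. Bystander.
- contact_spray: Tall spray can at the far left, 59 mm across, 198 mm high. Bystander.
- flux_bottle: Small dropper bottle at the far left, 32 mm across, 90 mm high. Bystander.

How it is judged (in metres and radians):
On the way, in this order (a step that is already met when the one before it is completed fails the run):
1. the carriage rests with its pin in the notch beside the stepped block, the lever still open (((x of step_block in the frame of rail between -0.055 and 0.005 m and value of joint carriage between 0.0525 and 0.0575 m) or (x of step_block in the frame of rail between 0.017 and 0.077 m and value of joint carriage between 0.1245 and 0.1295 m) or (x of step_block in the frame of rail between 0.089 and 0.149 m and value of joint carriage between 0.1965 and 0.2015 m)) and velocity of joint carriage between -0.01 and 0.01 m/s and value of joint lever below 0.4 rad), for 0.3 s.
2. the clamp lever is pushed fully over to the right (((x of step_block in the frame of rail between -0.055 and 0.005 m and value of joint carriage between 0.0525 and 0.0575 m) or (x of step_block in the frame of rail between 0.017 and 0.077 m and value of joint carriage between 0.1245 and 0.1295 m) or (x of step_block in the frame of rail between 0.089 and 0.149 m and value of joint carriage between 0.1965 and 0.2015 m)) and value of joint lever above 0.95 rad), for 0.2 s.
At the end, for the whole second after the job is handed in: The carriage is at rest with its pin within 2.5 mm of the middle of the notch beside the stepped block, and the lever is over to the right (at least 0.95 of its 1.1 rad) (all of step 2 and velocity of joint carriage between -0.01 and 0.01 m/s); the robot touches nothing.
It fails at once if the carriage runs more than 20 mm past the notch beside the stepped block ((x of step_block in the frame of rail between -0.055 and 0.005 m and value of joint carriage above 0.075 m) or (x of step_block in the frame of rail between 0.017 and 0.077 m and value of joint carriage above 0.147 m) or (x of step_block in the frame of rail between 0.089 and 0.149 m and value of joint carriage above 0.219 m)).
It fails at once if the carriage is gripped or pushed hard (more than 30 N between it and the fingers) (contact force between the fingers and carriage above 30 N).
It fails at once if the stepped block or another reference piece on the plate is moved more than 15 mm or lifted (distance of any of step_block, cal_sphere, clamp_knob from where it was at the start of the episode above 0.015 m).
It fails at once if a bystander on the table is moved more than 15 mm or lifted (distance of any of torch, notebook, tape_roll, contact_spray, flux_bottle from where it was at the start of the episode above 0.015 m).
It also fails if it takes over 54 s, if anything falls off the work surface, if the arm or the gripper's body presses on something with over 40 N, if the wrist force passes 120 N, or if a joint passes its speed limit or range.

### The arm

A 6-joint arm with a two-finger parallel gripper is mounted at the origin on a cart in front of the work surface, level with it; the furniture and walls round the work are solid. World frame = base frame: x ahead of the robot, y to its left, z up, the work surface at z = 0. Lengths are in m, angles in degrees, forces in N, time in s.
With the tool pointing down it reaches from about 0.325 to 0.9 m from the base axis. Payload 3.5 kg.
Tool frame: the origin (TCP) lies on the centre line of the jaws, within the pads' length; the fingertips stand 11 mm ahead of it and the grasp point (between the pads) lies 8 mm behind it; z points along the fingers, y is the line along which they close (so a half turn about z gives the same grasp; the last joint's range is limited). The gripper opens to 85 mm and grips with 20 to 120 N. Pads are 22 mm wide; open, the fingers measure 114 mm over their backs; the gripper's body (76 mm by 85 mm) begins 54 mm behind the grasp point. The pads swing forward as they close: fully open they stand 13 mm farther back than shut.
Start: joints at [63.117, 15.837, -1.513, 72.651, 0, 84.076], TCP at [0.224, 0.584, 0.242] pointing down, gripper open.
Joint ranges: [-178.77, 178.77], [-48.84, 107.48], [-61.69, 71.31], [-111.58, 123.2], [-90, 87.43], [-180, 180]. Speed limits (degrees/s): [147.25, 147.25, 180, 180, 180, 180].

### API

Orientations are given as [roll, pitch, yaw] about the fixed x, y, z axes, in that order (R = Rz(yaw) Ry(pitch) Rx(roll)).
In Python, from plant import arm gives the robot as it stands. The module is installed in compiled form; this text tells all that it offers.
- The arm moves only by the tool step_arm, never from a script. Its argument "motion" is a list of rows, each a list of 4 numbers: the shift along the world's x, y, z in m, then the turn about the world's z in rad. A call has 1 to 12 rows; each row shifts and turns the commanded pose from where the row before left it; what a row does not reach is not made up. A row lasts 1/8 s, in which the tool goes at most 62.5 mm and 10.7 degrees, less where a joint would pass 70% of its speed; a pose out of reach is approached as far as the arm can. A call with a gripper value outside its range is refused whole. "gripper" is the opening, from -1 (shut) to 1 (fully open), set as the call begins (left out, the last holds). The fingers move at their own pace and stop on an object; "force" is the grip in N (left out, the last holds). Time passes only in rows, so rows that do not move let the fingers close. It gives the time, the measured TCP pose, the force, the opening and the grip force at its end, in the units of the state.
- arm.get_obs(): the state, without advancing time (a new reading comes with each control period).
- arm.get_image(name): name is "side" or "top" or "wrist"; returns a dict with "img" (420x560x3 uint8, red, green, blue), "range_z" (420x560 float32, m along the optical axis (not along the pixel's ray), 0 where there is no reading), "mtx" (3x3 intrinsics, pixels), "R" (3x3) and "t" (3): a world point X has camera coordinates R X + t; the wrist camera has in their place "T_tool_cam" (4x4, takes a point from camera to tool coordinates, whose origin is the TCP and whose axes are the flange's). Camera axes: x right, y down, z forward; pixel columns grow to the right and rows downward; lengths in m; the calibration is good to about 2 mm. A picture is of the moment at which its call begins: read the wrist's pose just before it.
- arm.finish_job(): hands the job in; it is judged then, once.
The state is a dict: "clock": time; "joints": joint angles; "qd": joint speeds; "joint_efforts": joint torques, N m; "tcp_pos": TCP position; "eef_rot": TCP orientation; "wrist_force": force on the tool from outside, world axes, zero at the start; "wrist_torque": the same for the moment, N m; "grip_width": finger opening in m; "grip_force": force on a finger pad.
Only numpy, scipy, OpenCV 4.12 (cv2) and the standard library are available. Lean on these libraries where they do the work, as an engineer would, in place of code of your own. Each camera call takes 0.05 s, during which the arm holds its last target. There are 200 camera calls.

## Working session

There is one attempt and no reset: what is moved stays moved. The work goes in short steps, Python scripts to look and compute and a tool call to move; the robot and the scene stay as the last step left them, time stands still between calls to the robot, and variables do not carry over. Pictures are saved under pics/ and viewed, at most 10 in all, crops included, and the job is handed in when it is done.

Besides the shell and the picture viewer there is one more tool, called after "Call:" as name(argument=value, ...) on one line, values as JSON. step_arm: Moves the arm, as the interface text tells. Its arguments: {"type":"object","properties":{"motion":{"type":"array"},"gripper":{"type":"number"},"force":{"type":"number"}},"required":["motion"]}

```bash
mkdir -p pics
python3 - <<'E'
from plant import arm
import cv2,numpy as np
o=arm.get_obs();print(o)
for n in("top","side"):
    d=arm.get_image(n);cv2.imwrite(f"pics/{n}0.png",d["img"][:,:,::-1]);np.savez(f"{n}0.npz",**d)
    print(n,d["mtx"],d["R"],d["t"])
E
```

```text
{'clock': 0.0, 'joints': array([ 6.31160498e+01,  1.58798661e+01, -1.59886065e+00,  7.26501304e+01,
        2.97155947e-04,  8.40755591e+01]), 'qd': array([ 0.00011529, -0.07109676, -0.0040399 , -0.05534158, -0.0768842 ,
       -0.02679999]), 'joint_efforts': array([-1.98924608e-03, -4.45511627e+01,  2.95200992e+01,  1.62830431e-02,
       -3.23247414e-04, -6.16825886e-06]), 'tcp_pos': array([0.22323131, 0.58296258, 0.24113387]), 'eef_rot': array([-1.79871862e+02, -1.35957860e-02,  1.59040475e+02]), 'wrist_force': array([-0.29596577,  0.50302056,  0.24877443]), 'wrist_torque': array([-0.04776803,  0.0014386 ,  0.00795544]), 'grip_force': 0.0, 'grip_width': 0.08514307298118876}
top [[464.61685914   0.         277.2253102 ]
 [  0.         464.61685914 207.60443473]
 [  0.           0.           1.        ]] [[-0.00710291 -0.99974489 -0.02144086]
 [-0.98552462  0.01063057 -0.16919872]
 [ 0.16938348  0.0199287  -0.98534871]] [0.05890903 0.59682893 1.29483708]
side [[410.71191335   0.         280.9252303 ]
 [  0.         410.71191335 209.42551596]
 [  0.           0.           1.        ]] [[-0.94790701 -0.31825281 -0.01369081]
 [-0.10303481  0.34698795 -0.93219268]
 [ 0.30142349 -0.88222135 -0.36170344]] [0.551376   0.1318201  0.95428829]
```

View pics/top0.png

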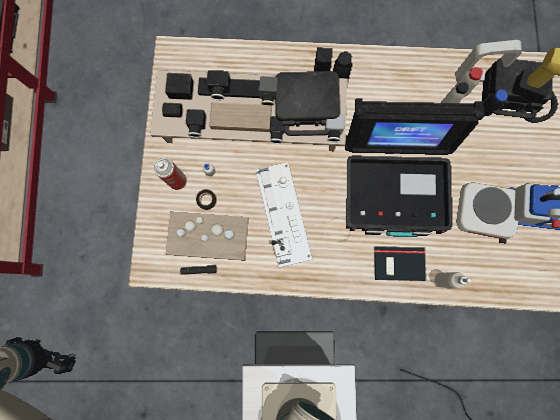

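View pics/side0.png

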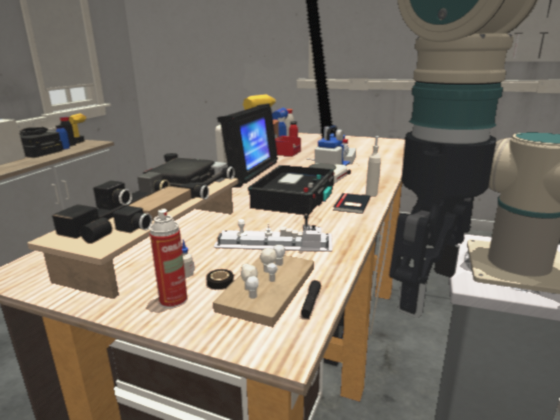

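The top view shows the plate from about (270,165) to (295,265), with the carriage at its near end, around (280,245). The side view shows the rail around (275,238). I'll enlarge the top view and fit the plate.

```bash
cat > h.py <<'E'
import numpy as np,cv2
def ray(d,uv,z):
    R,t,K=d["R"],d["t"],d["mtx"]
    c=-R.T@t; r=R.T@np.linalg.inv(K)@np.array([uv[0],uv[1],1.])
    return c+r*(z-c[2])/r[2]
E
python3 - <<'E'
from h import *
d=np.load("top0.npz");im=d["img"]
c=im[155:275,235:335,::-1]
cv2.imwrite("pics/top0c.png",cv2.resize(c,None,fx=5,fy=5,interpolation=cv2.INTER_CUBIC))
hsv=cv2.cvtColor(im,cv2.COLOR_RGB2HSV)
m=((hsv[...,1]<30)&(hsv[...,2]>170)).astype(np.uint8)
m[:155]=0;m[275:]=0;m[:,:250]=0;m[:,320:]=0
cs,_=cv2.findContours(cv2.morphologyEx(m,cv2.MORPH_CLOSE,np.ones((5,5))),0,2);k=max(cs,key=cv2.contourArea)
r=cv2.minAreaRect(k);b=cv2.boxPoints(r);print(r,b)
for p in b:print(p,ray(d,p,.006).round(4))
E
```

```text
((284.5, 213.99996948242188), (68.99998474121094, 103.99998474121094), -0.0) [[250.      265.99997]
 [250.      161.99997]
 [319.      161.99997]
 [319.      265.99997]]
[250.      265.99997] [0.432  0.1357 0.006 ]
[250.      161.99997] [0.7473 0.1366 0.006 ]
[319.      161.99997] [ 0.7446 -0.0736  0.006 ]
[319.      265.99997] [ 0.4303 -0.0666  0.006 ]
```

View pics/top0c.png

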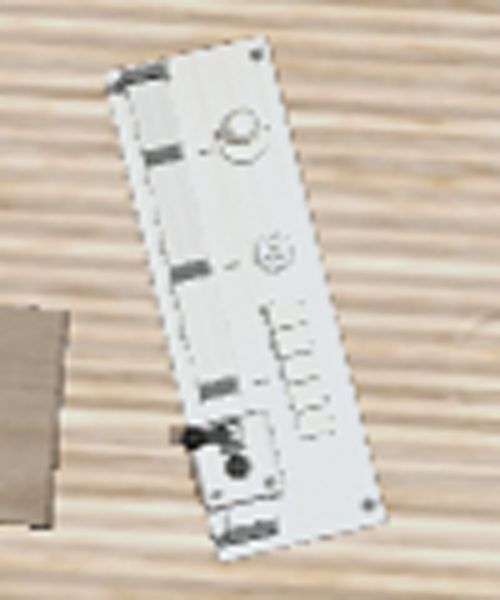

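The crop shows the stepped block at (295,370), beside the near notch (219,388), whose tick is at (262,382). The clamp knob is beside the middle notch and the sphere beside the far one. The carriage knob is at (237,466) and the lever ball at (185,435), so the target is the near notch, travel 0.055.

Run:
```python
from h import *
d=np.load("top0.npz")
f=lambda u,v,z:ray(d,(u/5+235-.4,v/5+155-.4),z)
n=[f(219,388,.022),f(190,270,.022),f(163,154,.022)]
print(np.round(n,4))
v=n[2]-n[0];yaw=np.arctan2(v[1],v[0]);e=np.array([np.cos(yaw),np.sin(yaw),0]);l=np.array([-e[1],e[0],0])
o=np.mean(n,0)-.047*e;o[2]=0
print("yaw",np.degrees(yaw),np.linalg.norm(v),"origin",o)
for nm,p in dict(TL=(105,75,.006),TR=(265,37,.006),BR=(388,520,.006),BL=(222,560,.006),knob=(237,466,.062),ball=(183,436,.092),block=(297,370,.02)).items():
    q=f(*p);print(nm,q.round(4),"rail",((q-o)@e).round(4),((q-o)@l).round(4))
```

```text
[[0.5291 0.0512 0.022 ]
 [0.5996 0.0679 0.022 ]
 [0.67   0.0837 0.022 ]]
yaw 12.952046925613239 0.14460885048717848 origin [0.55376809 0.05706398 0.        ]
TL [0.7232 0.1195 0.006 ] rail 0.1791 0.0229
TR [0.7458 0.0219 0.006 ] rail 0.1793 -0.0773
BR [ 0.4521 -0.0472  0.006 ] rail -0.1225 -0.0788
BL [0.4295 0.0505 0.006 ] rail -0.1225 0.0215
knob [0.4799 0.0407 0.062 ] rail -0.0757 0.0006
ball [0.4943 0.0702 0.092 ] rail -0.055 0.0261
block [0.5396 0.0053 0.02  ] rail -0.0255 -0.0473
```

The rail frame fits well: yaw is 12.95° and carriage travel is about 0.004. I'll move above the spot behind the carriage with the gripper shut.

Call:
step_arm(motion=[[0.018,-0.046,0,0.05],[0.018,-0.046,0,0.05],[0.018,-0.046,0,0.05],[0.018,-0.046,0,0.05],[0.018,-0.046,-0.01,0.05],[0.018,-0.046,-0.01,0.05],[0.018,-0.046,-0.01,0.05],[0.018,-0.046,-0.01,0.05],[0.018,-0.046,-0.01,0.05],[0.018,-0.046,-0.01,0.05],[0.018,-0.046,-0.01,0.05],[0.016,-0.046,-0.01,0.04]], gripper=-1)

```text
clock: 1.6
tcp_pos: [0.4377, 0.0301, 0.1618]
eef_rot: [180.0, 0.0, -167.1]
wrist_force: [0.6, 0.1, -0.5]
grip_width: -0.0001
grip_force: 0.0
```

Call:
step_arm(motion=[[0,0,0,0],[0,0,0,0]])

```text
clock: 1.85
tcp_pos: [0.4369, 0.0318, 0.162]
eef_rot: [179.9, -0.1, -167.2]
wrist_force: [-1.4, 0.3, 0.0]
grip_width: 0.0003
grip_force: 0.0
```

Run:
```python
from plant import arm
import cv2,numpy as np
o=arm.get_obs();print({k:o[k].round(3) if hasattr(o[k],'round') else o[k] for k in("clock","tcp_pos","eef_rot","wrist_force","grip_width","joints")})
d=arm.get_image("wrist");cv2.imwrite("pics/w1.png",d["img"][:,:,::-1]);np.savez("w1.npz",pos=o["tcp_pos"],rot=o["eef_rot"],**d)
print(d["T_tool_cam"].round(4),d["mtx"])
```

```text
{'clock': 1.85, 'tcp_pos': array([0.437, 0.032, 0.162]), 'eef_rot': array([ 1.79950e+02, -6.40000e-02, -1.67202e+02]), 'wrist_force': array([-1.366,  0.335,  0.048]), 'grip_width': 0.0002818150389880178, 'joints': array([-4.3170e+00,  2.7800e-01, -2.9846e+01,  5.9952e+01,  2.9000e-02,
       -1.7115e+01])}
[[-1.000e-04 -9.449e-01 -3.273e-01  8.360e-02]
 [ 1.000e+00  2.000e-04 -6.000e-04 -2.000e-04]
 [ 7.000e-04 -3.273e-01  9.449e-01 -1.315e-01]
 [ 0.000e+00  0.000e+00  0.000e+00  1.000e+00]] [[295.18849536   0.         276.66704734]
 [  0.         295.18849536 210.34946131]
 [  0.           0.           1.        ]]
```

View pics/w1.png

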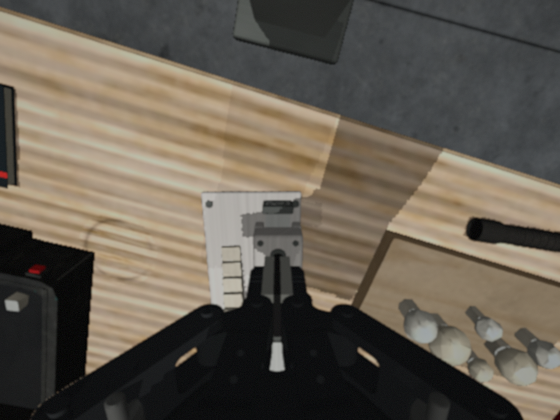

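The wrist view shows the near end stop at (278,207) and the carriage's rear top edge at about v=228. The shut fingers are in front, with their tip at about (278,255). I'll check those points in rail coordinates.

Run:
```python
from h import *
from scipy.spatial.transform import Rotation as S
w=np.load("w1.npz");T=np.eye(4);T[:3,:3]=S.from_euler("xyz",w["rot"],degrees=True).as_matrix();T[:3,3]=w["pos"]
T=T@w["T_tool_cam"];R=T[:3,:3].T;d=dict(R=R,t=-R@T[:3,3],mtx=w["mtx"])
o=np.array([.55377,.05706,0]);y=np.radians(12.95);e=np.array([np.cos(y),np.sin(y),0]);l=np.array([-e[1],e[0],0])
def pr(n,u,v,z):
    q=ray(d,(u,v),z)-o;print(n,(q@e).round(4),(q@l).round(4))
pr("plate corner",204,192,.006);pr("plate corner L",301,190,.006);pr("rear L",254,228,.05);pr("rear R",302,228,.05);pr("rearb",278,238,.05);pr("stop near",278,201,.028);pr("stop far",278,213,.028)
z=w["range_z"]
for v in range(195,275,4):
    if z[v,268]>0:
        c=np.linalg.inv(w["mtx"])@[268,v,1]*z[v,268];q=T[:3,:3]@c+T[:3,3]-o;print(v,(q@e).round(4),(q@l).round(4),q[2].round(4))
print("tcp",(w["pos"]-o)@e,(w["pos"]-o)@l)
c=np.linalg.inv(w["mtx"])@[278,262,1]*z[262,278];print("tip tool",w["T_tool_cam"][:3]@np.append(c,1))
cv2.imwrite("pics/w1c.png",cv2.resize(w["img"][180:300,200:360,::-1],None,fx=5,fy=5,interpolation=cv2.INTER_CUBIC))
```

```text
plate corner -0.1235 -0.072
plate corner L -0.1253 0.0258
rear L -0.1023 -0.019
rear R -0.1022 0.0238
rearb -0.0925 0.0024
stop near -0.1206 0.0026
stop far -0.1086 0.0025
195 -0.1204 -0.0074 0.0068
199 -0.1164 -0.0075 0.0074
203 -0.1153 -0.0072 0.0172
207 -0.1149 -0.0069 0.0285
211 -0.1107 -0.007 0.0281
215 -0.1044 -0.0072 0.022
219 -0.1001 -0.0073 0.0215
223 -0.0963 -0.0073 0.0226
227 -0.0943 -0.0072 0.0282
231 -0.0948 -0.0069 0.0393
235 -0.0941 -0.0067 0.0468
239 -0.0919 -0.0066 0.0507
243 -0.0877 -0.0067 0.0502
247 -0.0835 -0.0067 0.0499
251 -0.0794 -0.0068 0.0497
255 -0.0762 -0.0068 0.0514
259 -0.1296 -0.0032 0.1578
263 -0.1299 -0.003 0.1625
267 -0.1295 -0.003 0.1658
271 -0.1295 -0.0029 0.1696
tcp -0.11950958733043919 0.0016067881825332973
tip tool [0.01026462 0.00033408 0.00069052]
```

View pics/w1c.png

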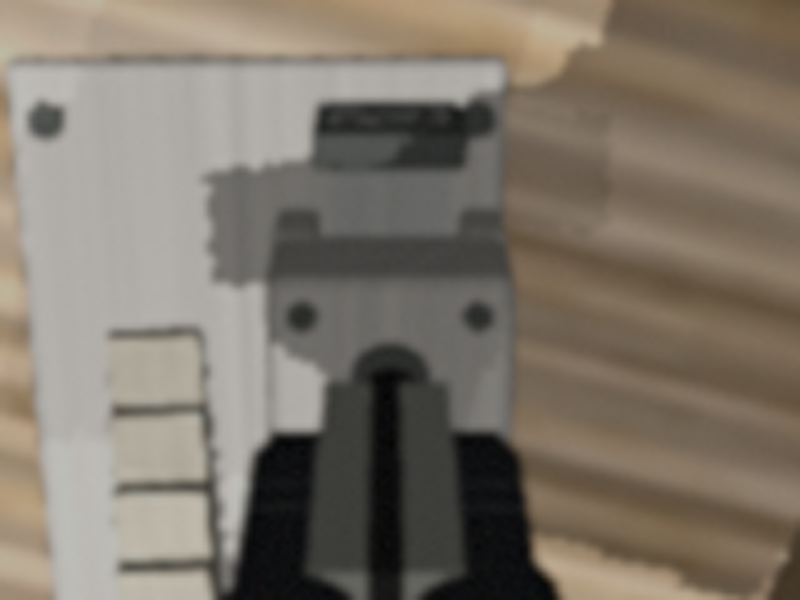

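Range data puts the face at rail x≈-0.094 and the end stop at -0.115 to -0.109. I'll descend into the gap and approach slowly.

Call:
step_arm(motion=[[0,-0.001,-0.03,0],[0,-0.0005,-0.03,0],[0,0,-0.03,0],[0,0,-0.015,0],[0,0,-0.01,0],[0,0,0,0],[0,0,0,0]])

```text
clock: 2.78
tcp_pos: [0.4385, 0.0302, 0.0481]
eef_rot: [-180.0, 0.1, -167.1]
wrist_force: [0.3, -0.8, -0.1]
grip_width: 0.0003
grip_force: 0.0
```

Call:
step_arm(motion=[[0.0039,0.0009,0,0],[0.0029,0.0007,0,0],[0.0029,0.0007,0,0],[0.0029,0.0007,0,0],[0.0029,0.0007,0,0],[0.0029,0.0007,0,0],[0.0029,0.0007,0,0]])

```text
clock: 3.65
tcp_pos: [0.4586, 0.0352, 0.0471]
eef_rot: [-180.0, -0.1, -167.2]
wrist_force: [-1.1, -1.4, 0.8]
grip_width: 0.0001
grip_force: 1.0
```

Call:
step_arm(motion=[[0.0029,0.0007,0,0],[0.0029,0.0007,0,0],[0.0029,0.0007,0,0],[0.0029,0.0007,0,0],[0.0029,0.0007,0,0],[0.0029,0.0007,0,0],[0.0029,0.0006,0,0],[0.0029,0.0006,0,0],[0.0029,0.0006,0,0],[0,0,0,0]])

```text
clock: 4.9
tcp_pos: [0.4857, 0.0415, 0.0475]
eef_rot: [180.0, 0.1, -167.1]
wrist_force: [-1.0, -0.4, -1.2]
grip_width: 0.0002
grip_force: 0.5
```

```bash
cat > look.py <<'E'
from h import *
from plant import arm
import sys
from scipy.spatial.transform import Rotation as S
o_=np.array([.55377,.05706,0]);y=np.radians(12.95);e=np.array([np.cos(y),np.sin(y),0]);l=np.array([-e[1],e[0],0])
s=arm.get_obs();w=arm.get_image("wrist");T=np.eye(4);T[:3,:3]=S.from_euler("xyz",s["eef_rot"],degrees=True).as_matrix();T[:3,3]=s["tcp_pos"]
q=s["tcp_pos"]-o_;print("tcp rail",(q@e).round(4),(q@l).round(4),s["tcp_pos"].round(4),"F",s["wrist_force"].round(2),"clock",s["clock"])
T=T@w["T_tool_cam"];v,u=np.nonzero(w["range_z"]);z=w["range_z"][v,u]
P=(np.linalg.inv(w["mtx"])@np.array([u*z,v*z,z])).T@T[:3,:3].T+T[:3,3]-o_
x,yy,h=P@e,P@l,P[:,2]
# carriage shoulders beside the finger: top z 45..54
k=(h>.046)&(h<.053)&(abs(abs(yy)-.0195)<.003)&(x>-.13)&(x<.03)
if k.any():print("carriage top x",np.percentile(x[k],[1,50,99]).round(4),k.sum(),"-> travel",(np.percentile(x[k],1)+.1).round(4))
cv2.imwrite(sys.argv[1],w["img"][:,:,::-1])
E
python3 look.py pics/w2.png
```

```text
tcp rail -0.0699 0.0001 [0.4857 0.0415 0.0475] F [-1.04 -0.38 -1.19] clock 4.9
carriage top x [-0.0586 -0.0571 -0.0545] 100 -> travel 0.0414
```

Call:
step_arm(motion=[[0.00195,0.00045,0,0],[0.00195,0.00045,0,0],[0.00195,0.00045,0,0],[0.001,0.0002,0,0],[0.001,0.0002,0,0],[0,0,0,0]])

```text
clock: 5.7
tcp_pos: [0.4937, 0.0429, 0.0475]
eef_rot: [-180.0, 0.1, -167.2]
wrist_force: [-0.1, -0.0, 0.2]
grip_width: 0.0
grip_force: 0.0
```

```bash
python3 look.py pics/w3.png
```

```text
tcp rail -0.0617 -0.0003 [0.4937 0.0429 0.0475] F [-0.12 -0.03  0.21] clock 5.7
carriage top x [-0.0492 -0.0479 -0.0454] 64 -> travel 0.0508
```

Call:
step_arm(motion=[[0.001,0.0002,0,0],[0,0,0,0],[0,0,0,0]])

```text
clock: 6.12
tcp_pos: [0.4939, 0.0432, 0.0473]
eef_rot: [-180.0, 0.0, -167.2]
wrist_force: [-0.3, 0.4, -0.5]
grip_width: -0.0001
grip_force: 0.0
```

```bash
python3 look.py pics/w4.png
```

```text
tcp rail -0.0615 -0.0001 [0.4939 0.0432 0.0473] F [-0.29  0.43 -0.52] clock 6.125
carriage top x [-0.0461 -0.0456 -0.0443] 15 -> travel 0.0539
```

Force is zero and the face has moved ahead of the finger, so the pin appears to have dropped. I'll back off and verify.

Call:
step_arm(motion=[[-0.0117,-0.0027,0,0],[-0.0117,-0.0027,0,0],[-0.01,-0.002,0.03,0],[0,0,0.04,0],[0,0,0.04,0],[0,0,0,0],[0,0,0,0]])

```text
clock: 7.05
tcp_pos: [0.4592, 0.0357, 0.1567]
eef_rot: [180.0, -0.1, -167.2]
wrist_force: [0.2, 0.5, -0.9]
grip_width: 0.0
grip_force: 0.0
```

```bash
python3 look.py pics/w5.png
python3 - <<'E'
import cv2
a=cv2.imread("pics/w5.png")[190:310,200:360]
from plant import arm
t=arm.get_image("top")["img"][155:275,235:335,::-1]
r=lambda i,f:cv2.resize(i,None,fx=f,fy=f,interpolation=cv2.INTER_CUBIC)
import numpy as np
cv2.imwrite("pics/c5.png",np.hstack([r(a,3),r(t,3)]))
E
```

```text
tcp rail -0.0969 0.0004 [0.4592 0.0357 0.1567] F [ 0.22  0.53 -0.87] clock 7.05
carriage top x [-0.0458 -0.0449 -0.0429] 31 -> travel 0.0542
```

View pics/c5.png

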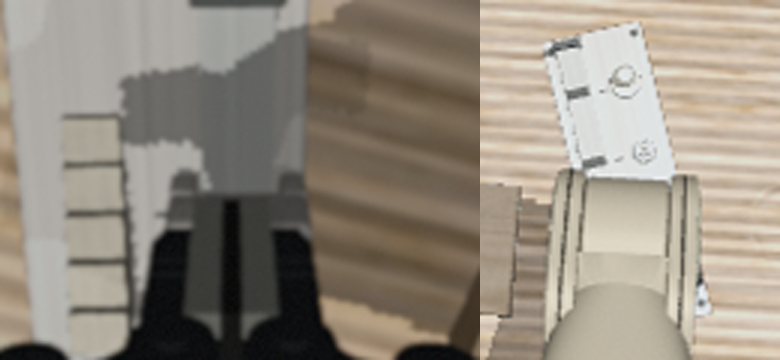

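The carriage's rear face is at -0.0455, which is travel ≈0.054, and it jumped ahead of the finger, so the pin is seated. Next I'll go to the left of the lever ball.

Call:
step_arm(motion=[[0.0183,0.0208,0,0],[0.0183,0.0208,0,0],[0.0183,0.0208,0,0],[0.0183,0.0208,0,0],[0,0,0,0],[0,0,0,0]])

```text
clock: 7.9
tcp_pos: [0.5321, 0.1186, 0.1559]
eef_rot: [180.0, -0.2, -167.1]
wrist_force: [0.8, -0.2, 0.5]
grip_width: 0.0003
grip_force: 0.0
```

```bash
cat >> look.py <<'E'
k=(h>.075)&(h<.11)&(abs(x+.007)<.02)&(yy<.04)&(yy>-.05)
if k.any():print("ball: n",k.sum(),"x",np.percentile(x[k],[2,50,98]).round(4),"y",np.percentile(yy[k],[2,50,98]).round(4),"z",np.percentile(h[k],[50,98]).round(4))
E
python3 look.py pics/w6.png
```

```text
tcp rail -0.0073 0.0648 [0.5321 0.1186 0.1559] F [ 0.83 -0.2   0.46] clock 7.9
carriage top x [-0.0449 -0.0236  0.0008] 620 -> travel 0.0551
ball: n 395 x [-0.0139 -0.0099 -0.0028] y [0.0097 0.022  0.0291] z [0.0963 0.0998]
```

View pics/w6.png

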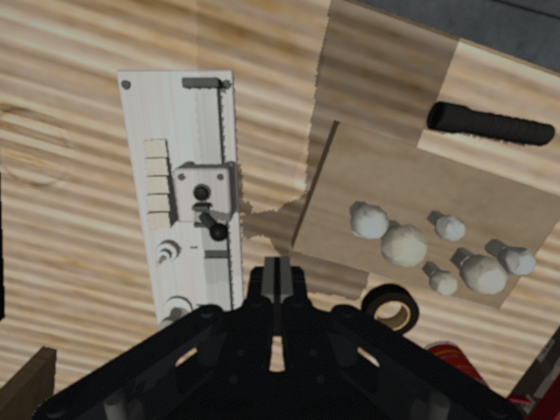

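Travel measures 0.0551, so the carriage is centred in the notch. The ball is at rail (-0.007, 0.022). I'll lower the finger and push to the right.

Call:
step_arm(motion=[[0,0,-0.03,0],[0,0,-0.025,0],[0,0,-0.015,0],[0.001,-0.0049,0,0],[0.001,-0.0049,0,0],[0.001,-0.0049,0,0],[0.0007,-0.0029,0,0],[0.0007,-0.0029,0,0],[0.0007,-0.0029,0,0],[0.0007,-0.0029,0,0],[0.0007,-0.0029,0,0]])

```text
clock: 9.32
tcp_pos: [0.5403, 0.0898, 0.0875]
eef_rot: [-180.0, 0.0, -167.1]
wrist_force: [-0.8, 2.0, 1.1]
grip_width: 0.0001
grip_force: 1.2
```

Call:
step_arm(motion=[[0.0007,-0.0029,0,0],[0.0007,-0.0029,0,0],[0.0007,-0.0029,0,0],[0.0007,-0.0029,0,0],[0.0007,-0.0029,0,0],[0.0007,-0.0029,0,0],[0.0007,-0.0029,0,0],[0,0,0,0]])

```text
clock: 10.32
tcp_pos: [0.545, 0.069, 0.0872]
eef_rot: [-180.0, -0.0, -167.2]
wrist_force: [-0.4, -0.4, 0.2]
grip_width: 0.0002
grip_force: 0.1
```

Call:
step_arm(motion=[[0.0007,-0.0029,0,0],[0.0007,-0.0029,0,0],[0.0005,-0.002,0,0],[0,0,0,0]])

```text
clock: 10.82
tcp_pos: [0.5468, 0.0615, 0.0872]
eef_rot: [-180.0, -0.0, -167.2]
wrist_force: [-0.4, 1.2, 0.6]
grip_width: 0.0
grip_force: 0.5
```

```bash
python3 look.py pics/w7.png
```

```text
tcp rail -0.0058 0.0058 [0.5468 0.0615 0.0872] F [-0.43  1.17  0.62] clock 10.825
carriage top x [-0.0452 -0.024   0.0007] 1149 -> travel 0.0548
ball: n 2604 x [-0.0163 -0.0121 -0.005 ] y [-0.0206 -0.001   0.0181] z [0.0971 0.1088]
```

Still only friction force, so the stop hasn't been reached. I'll continue in small steps.

Call:
step_arm(motion=[[0.0005,-0.002,0,0],[0.0005,-0.002,0,0],[0,0,0,0]])

```text
clock: 11.25
tcp_pos: [0.5479, 0.0579, 0.0873]
eef_rot: [180.0, 0.0, -167.2]
wrist_force: [-0.4, 4.0, 0.3]
grip_width: 0.0
grip_force: 1.3
```

Call:
step_arm(motion=[[0.0003,-0.0015,0,0],[0.0003,-0.0015,0,0],[0,0,0,0]])

```text
clock: 11.62
tcp_pos: [0.5479, 0.0572, 0.0872]
eef_rot: [179.6, 0.0, -167.1]
wrist_force: [-1.6, 9.1, 0.8]
grip_width: 0.0004
grip_force: 4.1
```

The force has risen to 9 N with no further motion, so the lever is at its stop. I'll retreat left and up and check.

Call:
step_arm(motion=[[-0.001,0.005,0,0],[-0.003,0.015,0,0],[-0.004,0.02,0.02,0],[-0.005,0.02,0.03,0],[0,0.005,0.03,0],[0,0,0,0],[0,0,0,0]])

```text
clock: 12.5
tcp_pos: [0.5352, 0.1196, 0.1667]
eef_rot: [-180.0, -0.0, -167.2]
wrist_force: [0.3, 0.3, -0.9]
grip_width: 0.0002
grip_force: 0.0
```

```bash
python3 look.py pics/w8.png
```

```text
tcp rail -0.0041 0.0651 [0.5352 0.1196 0.1667] F [ 0.33  0.32 -0.85] clock 12.5
carriage top x [-0.0452 -0.0242  0.0007] 557 -> travel 0.0548
ball: n 481 x [-0.0139 -0.0091 -0.0031] y [-0.0245 -0.015  -0.0058] z [0.0933 0.0989]
```

View pics/w8.png

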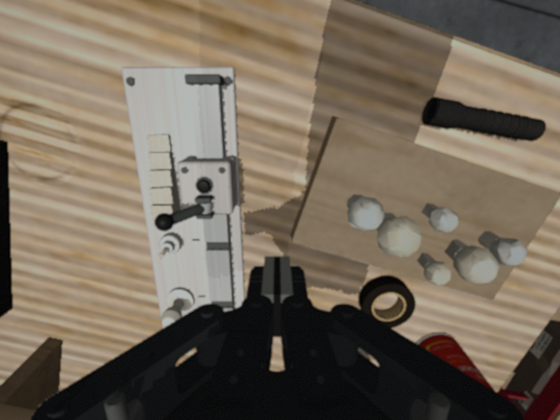

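The lever ball now leans right at (165,222), the carriage hasn't moved, and all the pieces are in place. The ball's top is 0.099 high, which matches the 0.55 rad lean at the stop. I'll cast one ray to confirm the angle, then hand in if it holds.

```bash
cat >> look.py <<'E'
R=T[:3,:3].T;q=ray(dict(R=R,t=-R@T[:3,3],mtx=w["mtx"]),(165,222),.092)-o_
a=.55+np.arctan2(-(q@l),.036);print("ball rail",(q@e).round(4),(q@l).round(4),"lever",a.round(3))
if a>1.0: print(arm.finish_job())
E
python3 look.py pics/w9.png
```

```text
tcp rail -0.0047 0.0651 [0.5347 0.1194 0.1661] F [-0.05  0.44 -0.06] clock 12.55
carriage top x [-0.0453 -0.0241  0.0005] 554 -> travel 0.0547
ball: n 485 x [-0.014  -0.0092 -0.0029] y [-0.0244 -0.015  -0.0059] z [0.0937 0.0989]
ball rail -0.0081 -0.0188 lever 1.032
the job is handed in; nothing more can be done
None
```

The job is handed in: by my camera measurements the carriage sits in the near notch beside the stepped block (travel about 0.055 m) and the lever is against its right stop (about 1.03 rad measured, 0.95 needed), but finish_job gave no verdict.

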